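# Find the fullest spray can by hefting

### The job

Swing the door of the small yellow cabinet wide open by its bar handle, so that the rack of spray cans on the inside of the door comes out, then heft all three cans and find the fullest (heaviest), which looks just like the others. Put the other two back in the holes of the door rack and finish while holding the fullest can upright in the gripper, up in the air above the rack and well clear of it; do not let go of it. Do not tip or drop any can, and leave the loose things on the desk where they are.

Things in the scene. Friction and masses are not known exactly. Their poses are not given: they have to be found in the camera images.
- spray_cabinet: small yellow steel cabinet on the desk, fixed, 340 mm wide (its y), 210 mm deep (its x), 218 mm high; origin at the centre of its underside. Its door closes the whole front, which faces its -x. Some stores stand fixed at the back inside.
- rack_door (a joint): cabinet door: 0 shut (start), grows as it opens, stop at 1.75 rad. Hinge line vertical at the cabinet's left front edge as the robot sees it (cabinet-frame x -105, y +170 mm); the free edge swings towards cabinet -x, then round to +y (clockwise from above). No latch; friction hinge (0.2 N m, about 1 N at the handle), stays where left. Door 14 mm thick, top edge 213 mm above the desk.
- door_handle (a point): middle of the door's dark level bar handle, 190 mm above the desk: round bar 12 mm thick, 100 mm long along the door, a post at each end; axis 43 mm in front of the door's face (37 mm clear behind it); from the hinge line 260 mm along the door, 58 mm forward. Axes turn with the door: x its normal (into the cabinet when shut), y along it towards the hinge.
- door_hinge (a point): point on the hinge line at handle height; axes as for the handle, turning with the door
- rack_place_1 (a point): can place in the rack inside the door, nearest the hinge: where the centre of a standing can's underside is, 30 mm above the desk. Rack: grey tray, above it a 6 mm plate with three round holes 64 mm across, its upper face 86 mm above the desk. Places lie 100, 183, 266 mm along the door from the hinge line, 59 mm inwards (60 mm from the door's inner face). Axes as for the handle.
- rack_place_2 (a point): the middle place, likewise
- rack_place_3 (a point): the place nearest the door's free edge, likewise
- can_a: one of three outwardly identical closed spray cans, round, blue and white bands, orange cap; 52 mm across, 178 mm high (the cap is the top 40 mm; grip it there or below); origin at the centre of its underside, z up. Each starts in one of the rack's places behind the shut door, any can in any place. Each weighs 0.1 to 0.5 kg; no two within 60 g of each other.
- can_b: another of the three identical spray cans, as can_a
- can_c: another of the three identical spray cans, as can_a
- mug: blue and white mug, loose, 78 mm across (112 with the handle), 92 mm high; leave alone. Origin at the centre of its underside.
- nut_tin: open white tin of nuts, loose, 68 mm across, 30 mm high; leave alone. Origin at the centre of its underside.
- red_tin: open red tin, loose, 56 mm across, 40 mm high; leave alone. Origin at the centre of its underside.
- tape_measure: yellow tape measure, loose, 34 x 70 x 64 mm; leave alone. Origin at the centre of its underside.

How it is judged:
On the way, in this order (a step that is already met when the one before it is completed fails the run):
1. the door has been swung wide open (at least 1.2 rad) (value of joint rack_door above 1.2 rad), for 0.2 s.
2. the lightest can has been hefted: lifted at least 12 mm off its place in the gripper (height (world z) of can_c above 0.042 m and contact force between can_c and the fingers above 1 N), for 0.2 s.
At the end, for the whole second after the job is handed in: The heaviest can is held still, upright (0.3 rad), base over 100 mm above the desk, by the fingers alone, above the rack (within 250 mm of its middle place seen from above), clear of cabinet, door and rack; door open over 1.2 rad; the other two stand untouched in rack places (within 12 mm) (height (world z) of can_b above 0.1 m and contact force between can_b and the fingers above 2 N and contact force between can_b and spray_cabinet below 0.1 N and horizontal distance between can_b and rack_place_2 below 0.25 m and angle between can_b's own z axis and vertical below 0.3 rad and linear speed of can_b below 0.05 m/s and value of joint rack_door above 1.2 rad and (distance between can_a and rack_place_1 below 0.012 m or distance between can_a and rack_place_2 below 0.012 m or distance between can_a and rack_place_3 below 0.012 m) and (distance between can_c and rack_place_1 below 0.012 m or distance between can_c and rack_place_2 below 0.012 m or distance between can_c and rack_place_3 below 0.012 m) and angle between each of can_a, can_c's own z axis and vertical below 0.12 rad and linear speed of each of can_a, can_c below 0.03 m/s and contact force between each of can_a, can_c and the fingers below 0.1 N); the arm keeps its last pose, push and grip.
It fails at once if a can was tipped over (tilted beyond 0.6 rad) or dropped from the rack onto the desk (angle between any of can_a, can_b, can_c's own z axis and vertical above 0.6 rad or height (world z) of any of can_a, can_b, can_c below 0.015 m).
It fails at once if the mug, a tin or the tape measure was knocked away (moved more than 30 mm) (distance of any of mug, nut_tin, red_tin, tape_measure from where it was at the start of the episode above 0.03 m).
It also fails if it takes over 72 s, if anything falls off the work surface, if the arm or the gripper's body presses on something with over 40 N, if the wrist force passes 120 N, or if a joint passes its speed limit or range.

### The arm

A 7-joint arm with a two-finger parallel gripper is mounted at the origin on a cart in front of the work surface, level with it; the furniture and walls round the work are solid. World frame = base frame: x ahead of the robot, y to its left, z up, the work surface at z = 0. Lengths are in m, angles in rad, forces in N, time in s.
With the tool pointing down it reaches from about 0.4 to 0.875 m from the base axis. Payload 6.5 kg.
Tool frame: the origin (TCP) lies midway between the tips of the shut fingers; the grasp point (between the pads) lies 19 mm behind it; z points along the fingers, y is the line along which they close (so a half turn about z gives the same grasp; the last joint's range is limited). The gripper opens to 85 mm and grips with 20 to 120 N. Pads are 22 mm wide; open, the fingers measure 114 mm over their backs; the gripper's body (76 mm by 85 mm) begins 54 mm behind the grasp point. The pads swing forward as they close: fully open they stand 13 mm farther back than shut.
Start: joints at [-1.191, 0.536, -0.004, 1.538, 0.003, 1.067, -0.071], TCP at [0.28, 0.586, 0.231] pointing down, gripper open.
Joint ranges: [-2.7, 2.7], [-0.37, 2.16], [-1.27, 1.26], [0.24, 2.4], [-1.31, 4.45], [0.19, 1.91], [-2.76, 2.76]. Speed limits (rad/s): [2.39, 2.39, 3.14, 3.14, 3.14, 3.14, 3.14].

### API

Orientations are given as a unit quaternion [w, x, y, z].
In Python, from plant import manip, vision, job_done gives the robot as it stands.
- The arm moves only by the tool apply_moves, never from a script. Its argument "increments" is text: rows parted by semicolons, each of 5 numbers parted by spaces: the closure, from 0 (fully open) to 1 (shut), then the shift along the tool's x, y, z in a scale on which 1.0 is 75 cm, then the turn about the tool's z in a scale on which 1.0 is 180 degrees. A call has 1 to 12 rows; each row is the pose to reach, as a shift and turn from the pose commanded when the call began, along the tool's axes at that moment; what a row does not reach only later rows make up. A row lasts 1/10 s, in which the tool goes at most 50 mm and 8.59 degrees, less where a joint would pass 70% of its speed; a pose out of reach is approached as far as the arm can. Shift and turn numbers lie between -1 and 1, and a call with a number outside is refused. A call with a gripper value outside its range is refused whole. The fingers move at their own pace and stop on an object; "grip_force" is the grip in N (left out, the last holds). Time passes only in rows, so rows that repeat a pose let the fingers close. It gives the time, the measured TCP pose, the force, the opening and the grip force at its end, in the units of the state.
- manip.get_obs(): the state, without advancing time (a new reading comes with each control period).
- vision.read_camera(name): name is "scene" or "side" or "wrist"; returns a dict with "frame" (384x512x3 uint8, red, green, blue), "depth" (384x512 float32, m along the optical axis (not along the pixel's ray), 0 where there is no reading), "fx", "fy", "cx", "cy" (pixels), "cam_to_world" (4x4, takes a point from camera to world coordinates); the wrist camera has in their place "T_tool_cam" (4x4, takes a point from camera to tool coordinates, whose origin is the TCP and whose axes are the flange's). Camera axes: x right, y down, z forward; pixel columns grow to the right and rows downward; lengths in m; the calibration is good to about 2 mm. A picture is of the moment at which its call begins: read the wrist's pose just before it.
- job_done(): hands the job in; it is judged then, once.
The state is a dict: "time_s": time; "qpos": joint angles; "qvel": joint speeds; "joint_torque": joint torques, N m; "tool_pos": TCP position; "tcp_rot": TCP orientation; "force": force on the tool from outside, world axes, zero at the start; "moment": the same for the moment, N m; "grip_width": finger opening in m; "finger_force": force on a finger pad.
Only numpy, scipy, OpenCV 4.12 (cv2) and the standard library are available. Lean on these libraries where they do the work, as an engineer would, in place of code of your own. Each camera call takes 0.05 s, during which the arm holds its last target. There are 200 camera calls.

## Working session

There is one attempt and no reset: what is moved stays moved. The work goes in short steps, Python scripts to look and compute and a tool call to move; the robot and the scene stay as the last step left them, time stands still between calls to the robot, and variables do not carry over. Pictures are saved under pics/ and viewed, at most 10 in all, crops included, and the job is handed in when it is done.

Besides the shell and the picture viewer there is one more tool, called after ">>>" by a JSON object that holds its "name" and its "arguments", one argument or row to a line. apply_moves: Moves the arm, as the interface text tells. Its arguments: {"type":"object","properties":{"increments":{"type":"string"},"grip_force":{"type":"number"}},"required":["increments"]}

```bash
ls; mkdir -p pics; cat > h.py <<'E'
import numpy as np,cv2
from plant import manip,vision,job_done
from scipy.spatial.transform import Rotation as R
def rot(o): q=o["tcp_rot"]; return R.from_quat([q[1],q[2],q[3],q[0]])
def cloud(c,T=None):
    v,u=np.mgrid[0:384,0:512]; d=c["depth"]
    P=np.stack([(u-c["cx"])/c["fx"]*d,(v-c["cy"])/c["fy"]*d,d],-1)
    T=c["cam_to_world"] if T is None else T
    return P@T[:3,:3].T+T[:3,3]
def state():
    o=manip.get_obs(); print(o["time_s"],np.round(o["tool_pos"],4),np.round(rot(o).as_matrix(),3).tolist(),np.round(o["force"],2),o["grip_width"],o["finger_force"]); return o
E
python3 - <<'E'
from h import *
o=state();print(o["qpos"])
a=vision.read_camera("scene");b=vision.read_camera("side")
np.savez("c0.npz",a=cloud(a),b=cloud(b),fa=a["frame"],fb=b["frame"])
for n,c in(("scene",a),("side",b)):
    cv2.imwrite(f"pics/{n}0.png",c["frame"][...,::-1]); print(n,np.round(c["cam_to_world"],3).tolist(),c["fx"])
    P=cloud(c);h=cv2.cvtColor(c["frame"],cv2.COLOR_RGB2HSV)
    m=(h[...,0]>18)&(h[...,0]<35)&(h[...,1]>120)&(c["depth"]>0)
    q=P[m];print(len(q),np.percentile(q,[1,50,99],axis=0).round(3))
E
```

```text
pics
0.0 [0.28   0.5859 0.2304] [[-0.902, 0.431, -0.001], [0.431, 0.902, -0.002], [-0.0, -0.002, -1.0]] [0.33 0.79 0.11] 0.08512076242721303 0.0
[-1.19120543  0.53717543 -0.00444517  1.53887283  0.00261584  1.06728204
 -0.07119528]
scene [[0.411, -0.633, 0.656, -0.381], [-0.911, -0.295, 0.287, -0.29], [0.012, -0.716, -0.698, 1.197], [0.0, 0.0, 0.0, 1.0]] 395.96298950145706
7071 [[ 0.299 -0.215 -0.002]
 [ 0.687  0.024  0.202]
 [ 0.937  1.708  0.265]]
side [[-0.822, -0.354, 0.447, -0.11], [-0.57, 0.507, -0.646, 1.21], [0.002, -0.786, -0.618, 1.13], [0.0, 0.0, 0.0, 1.0]] 448.5917240358399
5543 [[ 0.342 -0.207  0.009]
 [ 0.761  0.148  0.212]
 [ 0.897  0.214  0.222]]
```

View pics/scene0.png

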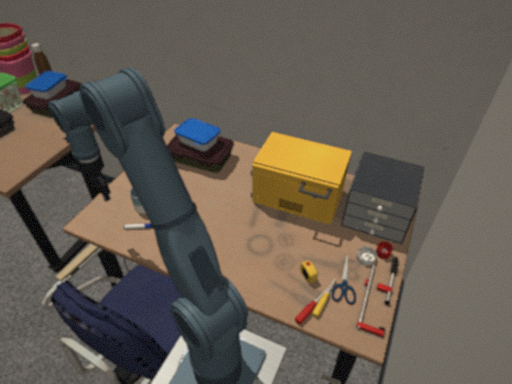

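View pics/side0.png

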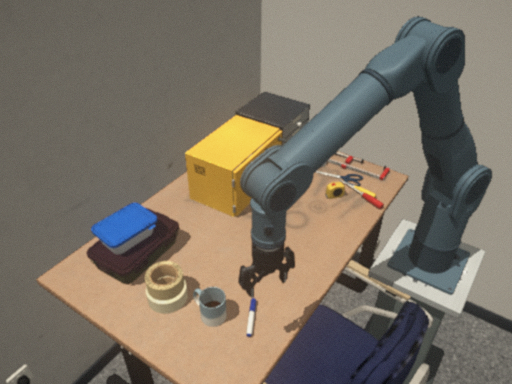

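The scene view shows the cabinet at (300,178) with its handle at about (316,190), the tape measure at (309,270) and the tins at (367,257) and (385,250). The side view shows the mug at (212,305). Next I fit the cabinet pose.

```bash
python3 - <<'E'
from h import *
z=np.load("c0.npz")
for s in "ab":
    P=z[s];h=cv2.cvtColor(z["f"+s],cv2.COLOR_RGB2HSV)
    m=(h[...,0]>15)&(h[...,0]<35)&(h[...,1]>120)&(abs(P[...,2]-.215)<.012)&(P[...,0]>.4)&(P[...,1]<.5)&(P[...,1]>-.4)
    q=P[m]; r=cv2.minAreaRect((q[:,:2]*1000).astype(np.float32)); print(s,len(q),r,cv2.boxPoints(r).round(0).tolist(),np.median(q[:,2]))
    # front faces
    f=(h[...,0]>15)&(h[...,0]<35)&(h[...,1]>120)&(P[...,2]>.03)&(P[...,2]<.19)&(P[...,0]>.4)&(P[...,1]<.5)&(P[...,1]>-.4)
    q=P[f]; 
    if len(q)>100:
        print("front",len(q),np.polyfit(q[:,1],q[:,0],1),np.percentile(q,[1,50,99],axis=0).round(3))
P=z["a"]; print("handle", P[180:196,300:332:4].round(3)[::4].tolist())
# objects above table
for s in "ab":
    P=z[s];m=((P[...,2]>.015)&(P[...,2]<.15)&(P[...,0]>.1)&(P[...,0]<1.1)&(abs(P[...,1])<1)).astype(np.uint8)
    n,l,st,c=cv2.connectedComponentsWithStats(m)
    for i in range(1,n):
        if st[i,4]>25:
            q=P[l==i]; print(s,st[i].tolist(),q.min(0).round(3),q.max(0).round(3))
E
```

```text
a 3428 ((788.0484008789062, 40.803131103515625), (237.59849548339844, 339.9876403808594), 2.963742733001709) [[661.0, 204.0], [678.0, -135.0], [915.0, -123.0], [898.0, 217.0]] 0.22000947611743787
front 2734 [0.13214157 0.66754341] [[ 0.406 -0.153  0.031]
 [ 0.674  0.018  0.104]
 [ 0.896  0.41   0.189]]
b 3010 ((784.792236328125, 37.934814453125), (233.090576171875, 351.6145324707031), 2.7828991413116455) [[660.0, 208.0], [677.0, -143.0], [910.0, -132.0], [893.0, 219.0]] 0.21764174335117997
front 2095 [0.51206561 0.65713962] [[ 0.411 -0.168  0.032]
 [ 0.744  0.205  0.107]
 [ 1.058  0.215  0.189]]
handle [[[0.681, 0.008, 0.198], [0.678, -0.008, 0.206], [0.68, -0.023, 0.21], [0.677, -0.038, 0.218], [0.687, -0.051, 0.215], [0.729, -0.057, 0.182], [0.694, -0.079, 0.22], [0.701, -0.092, 0.22]], [[0.676, 0.005, 0.182], [0.674, -0.011, 0.191], [0.68, -0.025, 0.19], [0.679, -0.04, 0.198], [0.679, -0.055, 0.203], [0.679, -0.07, 0.21], [0.681, -0.084, 0.213], [0.685, -0.098, 0.216]], [[0.641, -0.007, 0.197], [0.676, -0.013, 0.169], [0.671, -0.029, 0.18], [0.674, -0.044, 0.183], [0.681, -0.057, 
[... 1038 characters left out ...]
0.036]
b [0, 87, 325, 204, 12406] [ 0.699 -0.553  0.015] [1.072 0.911 0.15 ]
b [350, 120, 77, 45, 1745] [ 0.184 -0.553  0.015] [ 0.546 -0.521  0.15 ]
b [346, 156, 13, 7, 36] [ 0.439 -0.41   0.015] [ 0.49  -0.358  0.025]
b [377, 166, 13, 13, 55] [ 0.298 -0.42   0.015] [ 0.329 -0.33   0.023]
b [186, 169, 65, 47, 1554] [0.659 0.103 0.015] [0.89  0.217 0.15 ]
b [326, 181, 19, 16, 232] [ 0.388 -0.219  0.015] [ 0.454 -0.091  0.066]
b [350, 185, 33, 23, 222] [ 0.234 -0.22   0.015] [ 0.389 -0.148  0.032]
b [145, 261, 42, 51, 1690] [0.557 0.564 0.015] [0.681 0.686 0.106]
b [193, 287, 33, 38, 957] [0.417 0.559 0.015] [0.528 0.639 0.096]
b [246, 298, 10, 37, 133] [0.325 0.482 0.015] [0.393 0.599 0.025]
```

```bash
python3 - <<'E'
from h import *
z=np.load("c0.npz")
def hs(s): return cv2.cvtColor(z["f"+s],cv2.COLOR_RGB2HSV)
def line(q,ax):
    v=cv2.fitLine((q[:,:2]).astype(np.float32),cv2.DIST_HUBER,0,.001,.001).ravel(); return v
P=z["a"];h=hs("a");y=(h[...,0]>15)&(h[...,0]<35)&(h[...,1]>110)
f=y&(P[...,2]>.03)&(P[...,2]<.2)&(P[...,0]>.64)&(P[...,0]<.70)&(P[...,1]>-.13)&(P[...,1]<.2)
q=P[f]; v=line(q,0); print("front",len(q),v,np.degrees(np.arctan2(v[0],v[1])), np.percentile(q[:,1],[.5,99.5]))
B=z["b"];h=hs("b");y=(h[...,0]>15)&(h[...,0]<35)&(h[...,1]>110)
f=y&(B[...,2]>.03)&(B[...,2]<.2)&(B[...,1]>.18)&(B[...,1]<.24)&(B[...,0]>.68)&(B[...,0]<.88)
q=B[f]; w=line(q,0); print("left",len(q),w,np.degrees(np.arctan2(w[1],w[0])))
d=(P[...,2]>.18)&(P[...,2]<.21)&(P[...,0]>.6)&(P[...,0]<.655)&(P[...,1]>-.15)&(P[...,1]<.1)
q=P[d];print("bar",len(q),q.mean(0),q.min(0),q.max(0),line(q,0))
yaw=np.radians(2.9);
c,s=np.cos(yaw),np.sin(yaw);Rz=np.array([[c,-s],[s,c]])
n=Rz@[1,0];t=Rz@[0,1]
fx=n@v[2:];ly=t@w[2:];print("front n",fx,"left t",ly,"n/t frame")
H=Rz@[fx+.015,ly];print("hinge",H,"handle",H+Rz@[-.058,-.26])
E
```

```text
front 2452 [ 0.04916779 -0.99879056  0.67352605  0.03486384] 177.18175 [-0.12851721  0.1987428 ]
left 1520 [0.9988209  0.04854702 0.77805495 0.20723222] 2.7826328
bar 119 [ 0.63545146 -0.05630815  0.19583169] [ 0.62442189 -0.11203349  0.18604151] [ 6.54537817e-01 -2.16434491e-04  2.03116859e-01] [ 0.05001718 -0.99874836  0.633512   -0.05196312]
front n 0.6744273663841865 left t 0.16760274391039437 n/t frame
hinge [0.68006494 0.20226826] handle [ 0.63529338 -0.06033316]
```

```bash
cat >> h.py <<'E'
H=np.array([.680,.2025]);Y0=np.radians(2.8)
def door(th,along,inn):
    "world xy of a door-frame point (along from hinge, inn = inward), and angle of door normal"
    a=Y0-th; n=np.array([np.cos(a),np.sin(a)]); return H-along*np.array([-n[1],n[0]])+inn*n, a
def inc(xy,z,yaw,o=None,p0=None,half=False):
    "increment (cm,deg) from current pose to tool target with tool y at yaw"
    o=o or manip.get_obs(); M=rot(o).as_matrix(); p=np.array(o["tool_pos"]) if p0 is None else p0
    d=M.T@(np.array([*xy,z])-p)*100
    cur=np.arctan2(M[1,1],M[0,1]); t=np.degrees(cur-yaw)
    if half: t=(t+90)%180-90
    return np.round([*d,t],2)
E
python3 - <<'E'
from h import *
xy,a=door(0,.26,-.058);print(xy,a)
print(inc(xy,.30,a),inc(xy,.171,a))
E
```

```text
[ 0.63477018 -0.06002288] 0.048869219055841226
[-59.86 -43.    -6.87  61.66] [-59.86 -42.98   6.03  61.66]
```

The manual's scale: shifts go in shares of 75 cm and turns go in shares of 180 degrees. Converting my numbers, -59.8 cm / 75 = -0.7973, -43 cm / 75 = -0.5733, 61.7 degrees / 180 = 0.3428.

>>> {"name": "apply_moves", "arguments": {
  "increments": "0 0 0 -0.0667 0;0 -0.0667 -0.0533 -0.0933 0;0 -0.7973 -0.5733 -0.0933 0.3428;0 -0.7973 -0.5733 -0.0933 0.3428;0 -0.7973 -0.5733 -0.0933 0.3428;0 -0.7973 -0.5733 -0.0933 0.3428;0 -0.7973 -0.5733 -0.0933 0.3428;0 -0.7973 -0.5733 -0.0933 0.3428;0 -0.7973 -0.5733 -0.0933 0.3428;0 -0.7973 -0.5733 -0.0933 0.3428;0.6 -0.7973 -0.5733 -0.0933 0.3428;0.6 -0.7973 -0.5733 -0.0933 0.3428",
  "grip_force": 30
}}

```text
time_s: 1.3
tool_pos: [0.5434, 0.1042, 0.2998]
tcp_rot: [-0.0, 0.69, 0.724, -0.0]
force: [0.8, 1.4, 0.8]
grip_width: 0.0592
finger_force: 0.0
```

>>> {"name": "apply_moves", "arguments": {
  "increments": "0.6 0 0 0 0;0.6 0 0 0 0"
}}

```text
time_s: 1.5
tool_pos: [0.5431, 0.1046, 0.2995]
tcp_rot: [-0.0, 0.691, 0.723, -0.0]
force: [-0.1, 0.8, 0.7]
grip_width: 0.034
finger_force: 0.0
```

```bash
python3 - <<'E'
from h import *
xy,a=door(0,.26,-.058)
print(inc(xy,.30,a)); state()
E
```

```text
[-16.86   8.42  -0.05  -0.22]
1.5 [0.5431 0.1046 0.2995] [[-0.045, 0.999, -0.001], [0.999, 0.045, -0.0], [-0.0, -0.001, -1.0]] [-0.12  0.84  0.68] 0.03404362488947311 0.0
```

Scaled: -16.8 cm / 75 = -0.224, 8.4 cm / 75 = 0.112, -0.2 degrees / 180 = -0.0011.

>>> {"name": "apply_moves", "arguments": {
  "increments": "0.6 -0.224 0.112 0 -0.0011;0.6 -0.224 0.112 0 -0.0011;0.6 -0.224 0.112 0 -0.0011;0.6 -0.224 0.112 0 -0.0011;0.6 -0.224 0.112 0 -0.0011;0.6 -0.224 0.112 0 -0.0011"
}}

```text
time_s: 2.1
tool_pos: [0.6348, -0.0565, 0.2992]
tcp_rot: [-0.001, 0.688, 0.725, -0.0]
force: [0.1, 1.2, 0.6]
grip_width: 0.0342
finger_force: 0.0
```

```bash
python3 - <<'E'
from h import *
o=state();c=vision.read_camera("wrist")
T=np.eye(4);T[:3,:3]=rot(o).as_matrix();T[:3,3]=o["tool_pos"]
P=cloud(c,T@c["T_tool_cam"]); f=c["frame"]; cv2.imwrite("pics/w1.png",f[...,::-1])
d=(f.max(-1)<110)&(abs(P[...,2]-.193)<.012)&(abs(P[...,0]-.633)<.03)&(abs(P[...,1]+.06)<.08)&(c["depth"]>0)
q=P[d];print(len(q)); 
if len(q)>20: print(q.mean(0),np.percentile(q,[1,99],axis=0),cv2.fitLine(q[:,:2].astype(np.float32),cv2.DIST_HUBER,0,.001,.001).ravel())
xy,a=door(0,.26,-.058);print(xy,inc(xy,.171,a))
E
```

```text
2.1 [ 0.6348 -0.0565  0.2992] [[-0.052, 0.999, -0.001], [0.999, 0.052, 0.001], [0.001, -0.001, -1.0]] [0.08 1.24 0.58] 0.034216472462017464 0.0
1666
[ 0.63878216 -0.05550091  0.19386607] [[ 0.62734427 -0.11240972  0.18916261]
 [ 0.66199233 -0.00324136  0.19638944]] [ 0.01408097 -0.9999009   0.63695157 -0.06125166]
[ 0.63477018 -0.06002288] [-0.5  -0.   12.83  0.31]
```

View pics/w1.png

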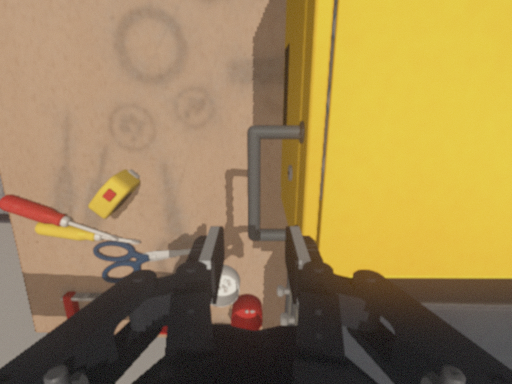

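The wrist view shows the bar (col 254, rows 130–235) between the two fingers, so I descend.

Scaled: 12.8 cm / 75 = 0.1707, 11 cm / 75 = 0.1467.

>>> {"name": "apply_moves", "arguments": {
  "increments": "0.6 -0.0013 -0.0013 0.0533 0;0.6 -0.0013 -0.0013 0.1067 0;0.6 -0.0013 -0.0013 0.1467 0;0.6 -0.0013 -0.0013 0.1707 0;0.6 -0.0013 -0.0013 0.1707 0;0.75 -0.0013 -0.0013 0.1707 0;0.75 -0.0013 -0.0013 0.1707 0"
}}

```text
time_s: 2.85
tool_pos: [0.6349, -0.0579, 0.1735]
tcp_rot: [0.001, 0.688, 0.726, 0.001]
force: [0.5, 0.4, 0.7]
grip_width: 0.0212
finger_force: 0.0
```

```bash
python3 - <<'E'
from h import *
o=state(); p=np.array(o["tool_pos"])
h=p[:2]; 
for i in range(1,13):
    th=i*.11; xy,a=door(th,.26,-.058); print(i,inc(xy,.171,a,o).tolist())
E
```

```text
2.85 [ 0.6349 -0.0579  0.1735] [[-0.053, 0.999, 0.002], [0.999, 0.053, 0.0], [0.0, 0.002, -1.0]] [0.52 0.44 0.66] 0.02121670867833889 0.0
1 [0.59, -2.84, 0.24, 6.54]
2 [1.7, -5.55, 0.23, 12.84]
3 [3.1, -8.12, 0.23, 19.15]
4 [4.78, -10.53, 0.22, 25.45]
5 [6.7, -12.73, 0.22, 31.75]
6 [8.86, -14.71, 0.21, 38.05]
7 [11.23, -16.44, 0.21, 44.36]
8 [13.76, -17.9, 0.21, 50.66]
9 [16.45, -19.08, 0.21, 56.96]
10 [19.24, -19.95, 0.21, 63.26]
11 [22.12, -20.51, 0.2, 69.57]
12 [25.04, -20.75, 0.2, 75.87]
```

Scaled: -14.7 cm / 75 = -0.196, 6.7 cm / 75 = 0.0893, 38 degrees / 180 = 0.2111.

>>> {"name": "apply_moves", "arguments": {
  "increments": "0.75 0.0027 -0.0187 0 0.0178;0.75 0.008 -0.0373 0 0.0361;0.75 0.0147 -0.056 0 0.0539;0.75 0.0227 -0.0733 0 0.0711;0.75 0.032 -0.0907 0 0.0889;0.75 0.0413 -0.108 0 0.1067;0.75 0.052 -0.124 0 0.1239;0.75 0.064 -0.14 0 0.1417;0.75 0.076 -0.1547 0 0.1589;0.75 0.0893 -0.1693 0 0.1767;0.75 0.104 -0.1827 0 0.1939;0.75 0.1187 -0.196 0 0.2111"
}}

```text
time_s: 4.05
tool_pos: [0.4833, 0.0229, 0.1733]
tcp_rot: [0.0, 0.888, 0.46, 0.002]
force: [0.9, -1.2, 0.5]
grip_width: 0.0213
finger_force: 0.5
```

```bash
python3 - <<'E'
from h import *
o=state()
for i in range(1,13):
    th=.66+i*.065; xy,a=door(th,.26,-.058); print(i,inc(xy,.172,a,o).tolist())
c=vision.read_camera("scene");cv2.imwrite("pics/s2.png",c["frame"][100:320,120:420,::-1])
E
```

```text
4.05 [0.4833 0.0229 0.1733] [[0.576, 0.817, 0.003], [0.817, -0.576, 0.001], [0.002, 0.002, -1.0]] [ 0.9  -1.19  0.47] 0.02130991470212124 0.5179229937493801
1 [0.42, -1.67, 0.12, 3.57]
2 [0.96, -3.32, 0.12, 7.29]
3 [1.6, -4.93, 0.12, 11.02]
4 [2.34, -6.49, 0.12, 14.74]
5 [3.18, -8.0, 0.12, 18.46]
6 [4.13, -9.45, 0.12, 22.19]
7 [5.16, -10.84, 0.12, 25.91]
8 [6.28, -12.16, 0.12, 29.64]
9 [7.48, -13.41, 0.12, 33.36]
10 [8.77, -14.57, 0.12, 37.08]
11 [10.12, -15.65, 0.12, 40.81]
12 [11.54, -16.63, 0.12, 44.53]
```

View pics/s2.png

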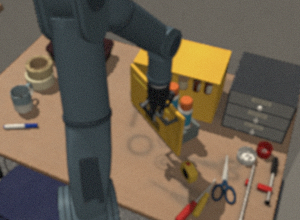

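The door is following, and the orange caps show at crop (172,92) and (186,104).

Scaled: -16.6 cm / 75 = -0.2213, 1.6 cm / 75 = 0.0213, 44.5 degrees / 180 = 0.2472.

>>> {"name": "apply_moves", "arguments": {
  "increments": "0.75 0.0053 -0.0227 0 0.02;0.75 0.0133 -0.044 0 0.0406;0.75 0.0213 -0.0653 0 0.0611;0.75 0.0307 -0.0867 0 0.0817;0.75 0.0427 -0.1067 0 0.1028;0.75 0.0547 -0.1267 0 0.1233;0.75 0.0693 -0.144 0 0.1439;0.75 0.084 -0.1627 0 0.1644;0.75 0.1 -0.1787 0 0.1856;0.75 0.1173 -0.1947 0 0.2061;0.75 0.1347 -0.2093 0 0.2267;0.75 0.1533 -0.2213 0 0.2472"
}}

```text
time_s: 5.3
tool_pos: [0.4133, 0.2129, 0.1728]
tcp_rot: [-0.001, 0.996, 0.091, 0.001]
force: [-0.5, 0.2, 1.1]
grip_width: 0.0208
finger_force: 0.5
```

```bash
python3 - <<'E'
from h import *
o=state();print(np.round(o["qpos"],2))
for th in (1.49,1.54,1.6):
    xy,a=door(th,.26,-.058); print(inc(xy,.172,a,o).tolist())
E
```

```text
5.3 [0.4133 0.2129 0.1728] [[0.984, 0.18, 0.001], [0.18, -0.984, 0.002], [0.001, -0.001, -1.0]] [-0.47  0.15  1.08] 0.02083182857029345 0.47323649749159813
[-1.2   0.39  0.77  2.1  -0.38  0.79 -1.58]
[0.38, -1.3, 0.09, 2.97]
[0.77, -2.57, 0.09, 5.83]
[1.32, -4.07, 0.09, 9.27]
```

Scaled: -15 cm / 75 = -0.2, -1.3 cm / 75 = -0.0173, 5.8 degrees / 180 = 0.0322.

>>> {"name": "apply_moves", "arguments": {
  "increments": "0.75 0.0053 -0.0173 0 0.0167;0.75 0.0107 -0.0347 0 0.0322;0.75 0.0107 -0.0347 0 0.0322;0.6 0.0107 -0.0293 0 0.0322;0.6 0.0107 -0.0293 0 0.0322;0.6 0.0107 -0.0293 -0.0533 0.0322;0.6 0.0107 -0.0293 -0.1067 0.0322;0.6 0.0107 -0.0293 -0.16 0.0322;0.6 0.0107 -0.0293 -0.2 0.0322;0.6 0.0107 -0.0293 -0.2 0.0322"
}}

```text
time_s: 6.3
tool_pos: [0.4189, 0.2348, 0.3255]
tcp_rot: [-0.003, 0.999, 0.04, 0.002]
force: [0.4, -0.5, 0.2]
grip_width: 0.0343
finger_force: 0.0
```

```bash
python3 - <<'E'
from h import *
o=state();c=vision.read_camera("wrist")
T=np.eye(4);T[:3,:3]=rot(o).as_matrix();T[:3,3]=o["tool_pos"]
P=cloud(c,T@c["T_tool_cam"]);s=vision.read_camera("scene");b=vision.read_camera("side")
cv2.imwrite("pics/w3.png",np.hstack([c["frame"],s["frame"][100:,100:388]])[...,::-1])
for n,f,Q in(("w",c["frame"],P),("s",s["frame"],cloud(s)),("b",b["frame"],cloud(b))):
    h=cv2.cvtColor(f,cv2.COLOR_RGB2HSV)
    m=((h[...,0]<16)&(h[...,1]>130)&(h[...,2]>100)&(Q[...,2]>.15)&(Q[...,2]<.23)).astype(np.uint8)
    k,l,st,ce=cv2.connectedComponentsWithStats(m)
    for i in range(1,k):
        if st[i,4]>15:
            q=Q[l==i]; t=q[q[:,2]>np.percentile(q[:,2],98)-.006]
            print(n,st[i].tolist(),"top",t.mean(0).round(4),len(t),((q.min(0)+q.max(0))/2).round(4),(q.max(0)-q.min(0)).round(3))
for th in (1.45,1.5,1.55): print(th,[door(th,d,.059)[0].round(3).tolist() for d in(.1,.183,.266)])
E
```

```text
6.3 [0.4189 0.2348 0.3255] [[0.997, 0.08, 0.004], [0.08, -0.997, 0.005], [0.005, -0.005, -1.0]] [ 0.42 -0.48  0.19] 0.03431116979869758 0.0Traceback (most recent call last):
  File "<stdin>", line 5, in <module>
    return _nx.concatenate(arrs, 1, dtype=dtype, casting=casting)
           ~~~~~~~~~~~~~~~^^^^^^^^^^^^^^^^^^^^^^^^^^^^^^^^^^^^^^^
ValueError: all the input array dimensions except for the concatenation axis must match exactly, but along dimension 0, the array at index 0 has size 384 and the array at index 1 has size 284
```

```bash
cat > caps.py <<'E'
from h import *
import sys
o=state();c=vision.read_camera("wrist")
T=np.eye(4);T[:3,:3]=rot(o).as_matrix();T[:3,3]=o["tool_pos"]
P=cloud(c,T@c["T_tool_cam"]);s=vision.read_camera("scene");b=vision.read_camera("side")
cv2.imwrite(sys.argv[1],np.hstack([c["frame"],s["frame"][:,100:388]])[...,::-1])
for n,f,Q in(("w",c["frame"],P),("s",s["frame"],cloud(s)),("b",b["frame"],cloud(b))):
    h=cv2.cvtColor(f,cv2.COLOR_RGB2HSV)
    m=((h[...,0]<16)&(h[...,1]>130)&(h[...,2]>100)&(Q[...,2]>.15)&(Q[...,2]<.23)&(Q[...,0]<.65)).astype(np.uint8)
    k,l,st,ce=cv2.connectedComponentsWithStats(m)
    for i in range(1,k):
        if st[i,4]>15:
            q=Q[l==i]; t=q[q[:,2]>np.percentile(q[:,2],98)-.006]
            print(n,st[i].tolist(),"top",t.mean(0).round(4),len(t),((q.min(0)+q.max(0))/2).round(4),(q.max(0)-q.min(0)).round(3))
for th in (1.45,1.5,1.55): print(th,[door(th,d,.059)[0].round(3).tolist() for d in(.1,.183,.266)])
E
python3 caps.py pics/w3.png
```

```text
6.45 [0.4161 0.2342 0.3212] [[0.997, 0.081, -0.001], [0.081, -0.997, -0.0], [-0.001, 0.0, -1.0]] [-0.3  -0.16  0.18] 0.03414367414126731 0.0
w [356, 0, 65, 28, 1270] top [0.5694 0.134  0.2061] 614 [0.5713 0.135  0.1905] [0.019 0.043 0.037]
w [348, 69, 61, 53, 2559] top [0.5028 0.1281 0.2067] 1990 [0.5023 0.1282 0.1915] [0.045 0.043 0.035]
w [341, 158, 54, 50, 2038] top [0.4212 0.1214 0.2065] 1510 [0.4202 0.1215 0.1917] [0.046 0.043 0.035]
s [252, 180, 13, 14, 149] top [0.585  0.137  0.2102] 66 [0.5846 0.1364 0.1957] [0.046 0.045 0.038]
s [245, 195, 12, 15, 149] top [0.5004 0.128  0.2102] 73 [0.5009 0.1276 0.1947] [0.045 0.044 0.042]
s [236, 211, 13, 16, 171] top [0.42   0.1214 0.2105] 78 [0.4198 0.1206 0.1966] [0.043 0.045 0.036]
b [258, 170, 13, 14, 147] top [0.5819 0.1387 0.2078] 70 [0.5809 0.1388 0.1939] [0.043 0.046 0.037]
b [279, 177, 14, 14, 140] top [0.5014 0.1324 0.2082] 43 [0.4978 0.1335 0.1936] [0.044 0.04  0.043]
b [300, 184, 15, 15, 165] top [0.4182 0.1225 0.2083] 65 [0.4185 0.125  0.1923] [0.045 0.046 0.041]
1.45 [[0.591, 0.127], [0.51, 0.113], [0.428, 0.099]]
1.5 [[0.588, 0.132], [0.505, 0.122], [0.423, 0.112]]
1.55 [[0.584, 0.137], [0.502, 0.131], [0.419, 0.125]]
```

View pics/w3.png

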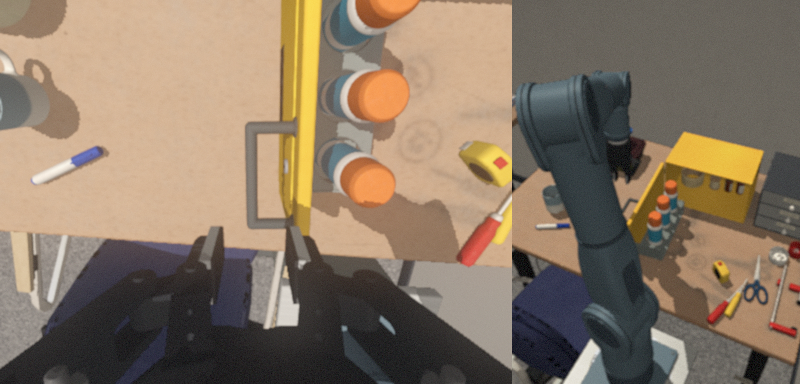

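Caps at x,y ≈ (0.420,0.1215), (0.5015,0.129) and (0.5835,0.1365), which puts the door at about 1.53 rad. I start with the near can.

```bash
python3 - <<'E'
from h import *
o=state()
for xy in((.420,.1215),(.5015,.129),(.5835,.1365)): print(inc(xy,.27,Y0-1.535,o),inc(xy,.169,Y0-1.535,o))
E
```

```text
6.6 [0.416  0.2343 0.3207] [[0.997, 0.081, -0.002], [0.081, -0.997, -0.002], [-0.002, 0.002, -1.0]] [-0.35  0.02 -0.35] 0.03444014693863774 0.0
[-0.5  11.27  5.09 -0.21] [-0.49 11.25 15.19 -0.21]
[ 7.68 11.18  5.08 -0.21] [ 7.7  11.16 15.18 -0.21]
[15.91 11.09  5.06 -0.21] [15.93 11.08 15.16 -0.21]
```

Scaled: 15.1 cm / 75 = 0.2013, 15 cm / 75 = 0.2.

>>> {"name": "apply_moves", "arguments": {
  "increments": "0.2 -0.0067 0.0667 0 0;0.2 -0.0067 0.1333 0 0;0.2 -0.0067 0.1493 0.0133 0;0.2 -0.0067 0.1493 0.0667 0;0.2 -0.0067 0.1493 0.0667 0;0.2 -0.0067 0.1493 0.12 0;0.2 -0.0067 0.1493 0.16 0;0.2 -0.0067 0.1493 0.2 0;0.2 -0.0067 0.1493 0.2013 0;0.2 -0.0067 0.1493 0.2013 0"
}}

```text
time_s: 7.6
tool_pos: [0.421, 0.123, 0.1717]
tcp_rot: [0.0, 0.999, 0.041, -0.0]
force: [0.5, -0.0, 0.5]
grip_width: 0.0685
finger_force: 0.0
```

>>> {"name": "apply_moves", "arguments": {
  "increments": "1 0 0 0 0;1 0 0 0 0;1 0 0 0 0;1 0 0 0 0;1 0 0 0 0",
  "grip_force": 40
}}

```text
time_s: 8.1
tool_pos: [0.4222, 0.1236, 0.1727]
tcp_rot: [-0.001, 0.999, 0.041, 0.001]
force: [-1.8, -0.6, 8.4]
grip_width: 0.0509
finger_force: 41.3
```

Scaled: -3 cm / 75 = -0.04, -2 cm / 75 = -0.0267.

>>> {"name": "apply_moves", "arguments": {
  "increments": "1 0 0 -0.0133 0;1 0 0 -0.0267 0;1 0 0 -0.04 0;1 0 0 -0.04 0;1 0 0 -0.04 0;1 0 0 -0.04 0;1 0 0 -0.04 0;1 0 0 -0.04 0;1 0 0 -0.04 0"
}}

```text
time_s: 9.0
tool_pos: [0.4207, 0.1228, 0.2007]
tcp_rot: [0.0, 0.999, 0.041, -0.0]
force: [0.7, -0.1, -1.1]
grip_width: 0.0508
finger_force: 42.1
```

```bash
cat > wgt.py <<'E'
from h import *
f=[]
for i in range(6):
    vision.read_camera("side"); f.append(np.r_[manip.get_obs()["force"],manip.get_obs()["joint_torque"]])
print(np.mean(f,0).round(2),np.std(f,0)[:3].round(2)); state()
E
python3 wgt.py
```

```text
[-1.600e-01  2.900e-01 -1.270e+00  1.000e-02 -2.723e+01  6.730e+00
 -2.114e+01  1.000e-02  1.000e-02  0.000e+00] [0.35 0.37 0.6 ]
9.3 [0.4208 0.123  0.2009] [[0.997, 0.081, 0.0], [0.081, -0.997, -0.0], [-0.0, 0.0, -1.0]] [-0.21  0.35 -1.15] 0.05135681082127723 42.0768416672945
```

Scaled: -7 cm / 75 = -0.0933, -4 cm / 75 = -0.0533.

>>> {"name": "apply_moves", "arguments": {
  "increments": "1 0 0 0.0133 0;1 0 0 0.0267 0;1 0 0 0.0373 0;1 0 0 0.0373 0;1 0 0 0.0373 0;0.2 0 0 0.0373 0;0.2 0 0 0.0373 0;0.2 0 0 0.0373 0;0.2 0 0 0.0373 0;0.2 0 0 0 0;0.2 0 0 -0.0533 0;0.2 0 0 -0.0933 0"
}}

```text
time_s: 10.5
tool_pos: [0.4211, 0.1226, 0.2725]
tcp_rot: [0.0, 0.999, 0.04, 0.0]
force: [-0.1, 0.9, 0.1]
grip_width: 0.068
finger_force: 0.0
```

```bash
python3 wgt.py; python3 - <<'E'
from h import *
o=state()
for xy in((.420,.1215),(.5015,.129),(.5835,.1365)): print(inc(xy,.27,Y0-1.535,o),inc(xy,.17,Y0-1.535,o))
E
python3 caps.py pics/w4.png
```

```text
[ 4.500e-01 -7.000e-02  1.000e-02 -6.700e-01 -1.939e+01  3.940e+00
 -2.413e+01  1.300e-01  1.900e-01 -1.300e-01] [1.6  0.66 1.39]
10.8 [0.42   0.1229 0.2701] [[0.997, 0.081, -0.001], [0.081, -0.997, -0.001], [-0.001, 0.0, -1.0]] [-0.05  1.31 -0.66] 0.06841846292715147 0.0
10.8 [0.42   0.1229 0.2701] [[0.997, 0.081, -0.001], [0.081, -0.997, -0.001], [-0.001, 0.0, -1.0]] [-0.05  1.31 -0.66] 0.06841846292715147 0.0
[-0.01  0.14  0.01 -0.18] [ 0.    0.14 10.01 -0.18]
[ 8.17  0.06 -0.   -0.18] [ 8.19  0.05 10.   -0.18]
[ 1.641e+01 -2.000e-02 -1.000e-02 -1.800e-01] [16.42 -0.03  9.99 -0.18]
10.8 [0.42   0.1229 0.2701] [[0.997, 0.081, -0.001], [0.081, -0.997, -0.001], [-0.001, 0.0, -1.0]] [-0.05  1.31 -0.66] 0.06841846292715147 0.0
w [240, 0, 30, 5, 112] top [0.5613 0.1328 0.1798] 61 [0.5622 0.1336 0.1782] [0.004 0.021 0.011]
w [224, 56, 63, 66, 3273] top [0.5018 0.1283 0.2067] 3144 [0.4993 0.1284 0.1846] [0.047 0.044 0.049]
w [228, 167, 56, 61, 2675] top [0.4187 0.1206 0.2065] 2207 [0.4182 0.1208 0.1922] [0.044 0.044 0.033]
s [244, 195, 12, 15, 100] top [0.4987 0.1387 0.2102] 32 [0.4957 0.1297 0.1948] [0.036 0.04  0.037]
s [235, 212, 13, 15, 170] top [0.4158 0.1224 0.2099] 81 [0.4158 0.1214 0.1949] [0.042 0.044 0.038]
b [258, 170, 13, 14, 148] top [0.5816 0.1395 0.2087] 58 [0.5811 0.138  0.1938] [0.048 0.051 0.04 ]
b [279, 177, 13, 14, 154] top [0.4994 0.1312 0.2083] 64 [0.4982 0.1327 0.195 ] [0.043 0.044 0.037]
b [301, 184, 14, 15, 168] top [0.4152 0.1237 0.2079] 71 [0.4136 0.1263 0.1946] [0.043 0.046 0.038]
1.45 [[0.591, 0.127], [0.51, 0.113], [0.428, 0.099]]
1.5 [[0.588, 0.132], [0.505, 0.122], [0.423, 0.112]]
1.55 [[0.584, 0.137], [0.502, 0.131], [0.419, 0.125]]
```

Can 3 weighs about 1.3 N and is seated again. Next is can 2.

Scaled: 10 cm / 75 = 0.1333, 8.2 cm / 75 = 0.1093.

>>> {"name": "apply_moves", "arguments": {
  "increments": "0.2 0.0533 0 0 0;0.2 0.1093 0 0 0;0.2 0.1093 0 0 0;0.2 0.1093 0 0 0;0.2 0.1093 0 0.0533 0;0.2 0.1093 0 0.1067 0;0.2 0.1093 0 0.1333 0;0.2 0.1093 0 0.1333 0;0.2 0.1093 0 0.1333 0"
}}

```text
time_s: 11.85
tool_pos: [0.5021, 0.1296, 0.1715]
tcp_rot: [-0.0, 0.999, 0.041, -0.0]
force: [0.5, 0.5, -0.0]
grip_width: 0.0682
finger_force: 0.0
```

Scaled: -3 cm / 75 = -0.04, -2 cm / 75 = -0.0267.

>>> {"name": "apply_moves", "arguments": {
  "increments": "1 0 0 0 0;1 0 0 0 0;1 0 0 0 0;1 0 0 0 0;1 0 0 -0.0133 0;1 0 0 -0.0267 0;1 0 0 -0.04 0;1 0 0 -0.04 0;1 0 0 -0.04 0;1 0 0 -0.04 0;1 0 0 -0.04 0;1 0 0 -0.04 0"
}}

```text
time_s: 13.05
tool_pos: [0.5023, 0.1295, 0.2006]
tcp_rot: [0.0, 0.999, 0.041, -0.0]
force: [-0.0, 0.3, -3.3]
grip_width: 0.051
finger_force: 43.6
```

```bash
python3 wgt.py
```

```text
[-1.000e-01  2.500e-01 -4.050e+00 -1.000e-02 -3.954e+01  1.131e+01
 -2.245e+01  2.000e-02  1.000e-02  0.000e+00] [0.39 0.26 0.71]
13.35 [0.5025 0.1296 0.2009] [[0.997, 0.081, 0.0], [0.081, -0.997, -0.0], [0.0, 0.0, -1.0]] [ 0.62  0.21 -2.84] 0.050823953135213616 43.58747779566329
```

Scaled: -7 cm / 75 = -0.0933, -4 cm / 75 = -0.0533.

>>> {"name": "apply_moves", "arguments": {
  "increments": "1 0 0 0.0133 0;1 0 0 0.0267 0;1 0 0 0.0373 0;1 0 0 0.0373 0;1 0 0 0.0373 0;0.2 0 0 0.0373 0;0.2 0 0 0.0373 0;0.2 0 0 0.0373 0;0.2 0 0 0.0373 0;0.2 0 0 0 0;0.2 0 0 -0.0533 0;0.2 0 0 -0.0933 0"
}}

```text
time_s: 14.55
tool_pos: [0.5029, 0.1293, 0.2728]
tcp_rot: [-0.0, 0.999, 0.04, 0.001]
force: [0.4, -0.4, 0.6]
grip_width: 0.0684
finger_force: 0.0
```

Scaled: 10 cm / 75 = 0.1333, 8.2 cm / 75 = 0.1093.

>>> {"name": "apply_moves", "arguments": {
  "increments": "0.2 0.0533 0 0 0;0.2 0.1093 0 0 0;0.2 0.1093 0 0 0;0.2 0.1093 0 0 0;0.2 0.1093 0 0.0533 0;0.2 0.1093 0 0.1067 0;0.2 0.1093 0 0.1333 0;0.2 0.1093 0 0.1333 0;0.2 0.1093 0 0.1333 0"
}}

```text
time_s: 15.45
tool_pos: [0.584, 0.1362, 0.1718]
tcp_rot: [-0.0, 0.999, 0.04, 0.0]
force: [0.2, 0.4, 0.6]
grip_width: 0.068
finger_force: 0.0
```

>>> {"name": "apply_moves", "arguments": {
  "increments": "1 0 0 0 0;1 0 0 0 0;1 0 0 0 0;1 0 0 0 0;1 0 0 -0.0133 0;1 0 0 -0.0267 0;1 0 0 -0.04 0;1 0 0 -0.04 0;1 0 0 -0.04 0;1 0 0 -0.04 0;1 0 0 -0.04 0;1 0 0 -0.04 0"
}}

```text
time_s: 16.65
tool_pos: [0.584, 0.1362, 0.2005]
tcp_rot: [0.0, 0.999, 0.041, -0.0]
force: [1.0, -0.3, -2.6]
grip_width: 0.051
finger_force: 42.3
```

```bash
python3 wgt.py
```

```text
[ 1.800e-01  4.000e-02 -2.450e+00 -1.000e-02 -4.948e+01  1.419e+01
 -2.251e+01  1.000e-02  1.000e-02  0.000e+00] [0.2  0.53 0.61]
16.95 [0.5842 0.1363 0.2009] [[0.997, 0.081, -0.0], [0.081, -0.997, -0.0], [-0.0, 0.0, -1.0]] [ 0.36  1.1  -3.3 ] 0.05111861784892339 42.32108795860995
```

Weights: place 3 1.3 N, place 2 4.05 N, place 1 2.45 N. The middle can is the heaviest.

>>> {"name": "apply_moves", "arguments": {
  "increments": "1 0 0 0.0133 0;1 0 0 0.0267 0;1 0 0 0.0373 0;1 0 0 0.0373 0;1 0 0 0.0373 0;0.2 0 0 0.0373 0;0.2 0 0 0.0373 0;0.2 0 0 0.0373 0;0.2 0 0 0.0373 0;0.2 0 0 0 0;0.2 0 0 -0.0533 0;0.2 0 0 -0.0933 0"
}}

```text
time_s: 18.15
tool_pos: [0.5846, 0.136, 0.2729]
tcp_rot: [0.0, 0.999, 0.04, 0.001]
force: [0.7, -0.2, -0.7]
grip_width: 0.0681
finger_force: 0.0
```

Scaled: 10 cm / 75 = 0.1333, -8.1 cm / 75 = -0.108.

>>> {"name": "apply_moves", "arguments": {
  "increments": "0.2 -0.0533 0 0 0;0.2 -0.108 0 0 0;0.2 -0.108 0 0 0;0.2 -0.108 0 0 0;0.2 -0.108 0 0.0533 0;0.2 -0.108 0 0.1067 0;0.2 -0.108 0 0.1333 0;0.2 -0.108 0 0.1333 0;0.2 -0.108 0 0.1333 0"
}}

```text
time_s: 19.05
tool_pos: [0.5048, 0.1293, 0.1715]
tcp_rot: [0.0, 0.999, 0.04, 0.001]
force: [0.4, 0.6, 0.8]
grip_width: 0.0685
finger_force: 0.0
```

Scaled: -18 cm / 75 = -0.24, -16 cm / 75 = -0.2133.

>>> {"name": "apply_moves", "arguments": {
  "increments": "1 0 0 0 0;1 0 0 0 0;1 0 0 0 0;1 0 0 0 0;1 0 0 -0.0133 0;1 0 0 -0.04 0;1 0 0 -0.0667 0;1 0 0 -0.0933 0;1 0 0 -0.1333 0;1 0 0 -0.1733 0;1 0 0 -0.2133 0;1 0 0 -0.24 0"
}}

```text
time_s: 20.25
tool_pos: [0.5035, 0.1294, 0.3532]
tcp_rot: [-0.001, 0.999, 0.04, 0.001]
force: [0.2, 0.3, -3.7]
grip_width: 0.0512
finger_force: 43.2
```

>>> {"name": "apply_moves", "arguments": {
  "increments": "1 0 0 0 0;1 0 0 0 0;1 0 0 0 0;1 0 0 0 0;1 0 0 0 0"
}}

```text
time_s: 20.75
tool_pos: [0.503, 0.1295, 0.3501]
tcp_rot: [0.0, 0.999, 0.041, -0.001]
force: [-0.7, -0.2, -4.0]
grip_width: 0.0508
finger_force: 43.2
```

```bash
python3 wgt.py; python3 caps.py pics/w5.png
```

```text
[-3.800e-01 -3.300e-01 -4.020e+00 -1.000e-02 -3.024e+01  8.410e+00
 -2.837e+01  2.000e-02  3.000e-02  0.000e+00] [0.26 0.78 0.14]
21.05 [0.5035 0.1297 0.3508] [[0.997, 0.081, -0.0], [0.081, -0.997, -0.0], [-0.0, 0.0, -1.0]] [-0.58 -0.72 -4.23] 0.05129076306975531 43.24459942057729
21.05 [0.5035 0.1297 0.3508] [[0.997, 0.081, -0.0], [0.081, -0.997, -0.0], [-0.0, 0.0, -1.0]] [-0.58 -0.72 -4.23] 0.05129076306975531 43.24459942057729
w [233, 72, 45, 47, 1648] top [0.5819 0.1346 0.2066] 1605 [0.5812 0.1346 0.205 ] [0.043 0.043 0.008]
s [257, 181, 7, 14, 84] top [0.5837 0.13   0.2101] 40 [0.5815 0.1302 0.1949] [0.041 0.031 0.04 ]
s [235, 212, 13, 15, 169] top [0.4157 0.1215 0.2099] 84 [0.4149 0.1222 0.1937] [0.044 0.045 0.04 ]
b [259, 170, 13, 14, 152] top [0.5786 0.1382 0.2081] 61 [0.5792 0.1367 0.1955] [0.044 0.047 0.042]
b [301, 184, 14, 15, 166] top [0.4142 0.1237 0.2085] 68 [0.4134 0.1254 0.1936] [0.044 0.047 0.037]
1.45 [[0.591, 0.127], [0.51, 0.113], [0.428, 0.099]]
1.5 [[0.588, 0.132], [0.505, 0.122], [0.423, 0.112]]
1.55 [[0.584, 0.137], [0.502, 0.131], [0.419, 0.125]]
```

View pics/w5.png

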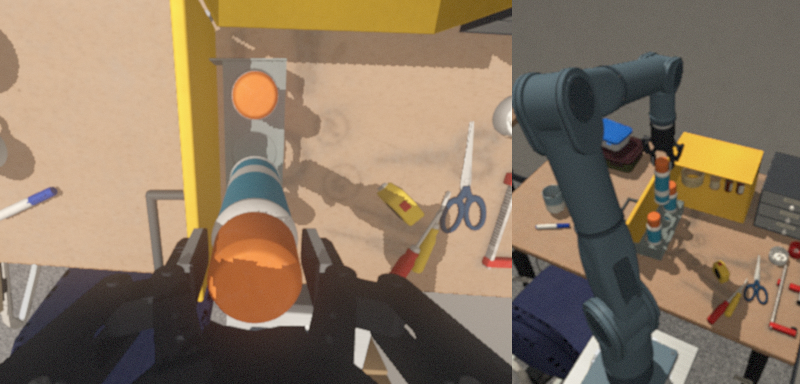

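The picture shows the heaviest can gripped upright (wrist view, col 255, row 265). The other two are seated in the rack: the far cap is at wrist (255,95), and the scene half of the picture shows caps at (654,219) and (672,188). I hand in.

```bash
python3 -c "
from plant import job_done; print(job_done())"
```

```text
the job is handed in; nothing more can be done
None
```

The job is handed in, though no verdict came back: the door is open to about 1.53 rad, the heaviest can (about 4.05 N, from the middle place) is held upright above the rack, and the other two (about 1.3 N and 2.45 N) stand in their places.

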